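# Set the batch number in the window counter

## Task

The next batch of parts is number 7. On the counter with the yellow knob, turn the knob until the 7 stands centred in the little window, then let go and draw the hand clear. Do not turn the other counter, the one with the blue knob.

Things in the scene. Friction and masses are not known exactly. Their poses are not given: they have to be found in the camera images.
- batch_knob (a point): Grip point of the yellow knob: on its vertical axis, 66 mm above the bench. The knob is round, ribbed, 42 mm across, its sides from 48 to 82 mm above the bench, a white dot on top near its rim. Nothing but the flat top of its counter lies beside it. A vice (0.12 m tall) and a parts box with its lid standing open (about 0.2 m) are on the right of the bench: lift before swinging over.
- batch_counter: The counter with the yellow knob: grey box 150 x 150 mm, fixed, flat top 40 mm above the bench (black collar under the knob to 42 mm). Origin: centre of its underside, below the knob's axis; z up; yaw within 20 degrees. The window in its top, 30 x 32 mm, black frame, red mark either side, is centred 50 mm from the axis on the -x side (the robot's).
- batch_drum (a joint): Angle (rad) of the yellow knob and the number drum, which turn as one. Numbers 0 to 9 are 36 degrees apart; N is centred in the window at N x 0.6283: 7 at 4.398. Anticlockwise from above raises value and number. Starts at 2.95 to 3.9 (4.7 to 6.2 in numbers), so the 7 is 28 to 83 degrees anticlockwise: one grasp. Light (0.04 N m), no clicks or spring, stays where left; stops at -0.3 and 5.95.
- tray_dot (a point): White dot on the blue knob of the other counter, 13 mm from that knob's axis, 82 mm above the bench; turns with the blue knob. That counter is the same but for the blue knob, shows any number, is fixed, and stands beside the yellow one, left or right, knobs 0.21 m or more apart.

How it is judged:
By the outcome, as a careful person would: the job done as asked, in the order asked, and still so for the second after the job is handed in, with the robot touching nothing.
It also fails if it takes over 32 s, if anything falls off the work surface, if the arm or the gripper's body presses on something with over 40 N, if the wrist force passes 120 N, or if a joint passes its speed limit or range.

## Robot

A 6-joint arm with a two-finger parallel gripper is mounted at the origin on a cart in front of the work surface, level with it; the furniture and walls round the work are solid. World frame = base frame: x ahead of the robot, y to its left, z up, the work surface at z = 0. Lengths are in m, angles in rad, forces in N, time in s.
With the tool pointing down it reaches from about 0.325 to 0.9 m from the base axis. Payload 3.5 kg.
Tool frame: the origin (TCP) lies midway between the tips of the shut fingers; the grasp point (between the pads) lies 19 mm behind it (r.pinch_z is the distance from the TCP to the grasp point, in m); z points along the fingers, y is the line along which they close (so a half turn about z gives the same grasp; the last joint's range is limited). The gripper opens to 85 mm and grips with 20 to 120 N. Pads are 22 mm wide; open, the fingers measure 114 mm over their backs; the gripper's body (76 mm by 85 mm) begins 54 mm behind the grasp point. The pads swing forward as they close: fully open they stand 13 mm farther back than shut.
Start: joints at [-1.252, 0.276, -0.026, 1.268, 0, 1.467], TCP at [0.256, -0.57, 0.231] pointing down, gripper open.
Joint ranges: [-3.12, 3.12], [-0.85, 1.88], [-1.08, 1.24], [-1.95, 2.15], [-1.57, 1.53], [-3.14, 3.14]. Speed limits (rad/s): [2.57, 2.57, 3.14, 3.14, 3.14, 3.14].

## Interface

Orientations are given as a unit quaternion [w, x, y, z].
In Python, from plant import r gives the robot as it stands.
- The arm moves only by the tool apply_moves, never from a script. Its argument "commands" is a list of rows, each a list of 3 entries, a list of its own where there are three numbers: the turn, a rotation vector about the world's x, y, z in rad, then the shift along the world's x, y, z in mm, then the closure, from -1 (fully open) to 1 (shut). In form: [[[ax, ay, az], [tx, ty, tz], gripper], ...]. A call has 1 to 5 rows; each row shifts and turns the commanded pose from where the row before left it; what a row does not reach is not made up. A row lasts 1/8 s, in which the tool goes at most 62.5 mm and 10.7 degrees, less where a joint would pass 70% of its speed; a pose out of reach is approached as far as the arm can. A call with a gripper value outside its range is refused whole. The fingers move at their own pace and stop on an object; the grip force is fixed at half the most. Time passes only in rows, so rows that do not move let the fingers close. It gives the time, the measured TCP pose, the force, the opening and the grip force at its end, in the units of the state.
- r.get_obs(): the state, without advancing time (a new reading comes with each control period).
- r.grab_frame(name): name is "scene" or "top" or "wrist"; returns a dict with "frame" (384x512x3 uint8, blue, green, red), "K" (3x3 intrinsics, pixels), "dist_coeffs" ([k1, k2, p1, p2, k3] as OpenCV has them; the pictures are not rectified), "R" (3x3) and "t" (3): a world point X has camera coordinates R X + t. Camera axes: x right, y down, z forward; pixel columns grow to the right and rows downward; lengths in m; the calibration is good to about 2 mm. A picture is of the moment at which its call begins. There is no depth.
- r.finish_job(): hands the job in; it is judged then, once.
The state is a dict: "t": time; "joint_pos": joint angles; "dq": joint speeds; "joint_efforts": joint torques, N m; "eef_pos": TCP position; "orientation": TCP orientation; "ft_force": force on the tool from outside, world axes, zero at the start; "torque": the same for the moment, N m; "finger_gap": finger opening in m; "gripper_force": force on a finger pad.
Only numpy, scipy, OpenCV 4.12 (cv2) and the standard library are available. Lean on these libraries where they do the work, as an engineer would, in place of code of your own. Each camera call takes 0.05 s, during which the arm holds its last target. There are 200 camera calls.

## Working session

There is one attempt and no reset: what is moved stays moved. The work goes in short steps, Python scripts to look and compute and a tool call to move; the robot and the scene stay as the last step left them, time stands still between calls to the robot, and variables do not carry over. Pictures are saved under pics/ and viewed, at most 10 in all, crops included, and the job is handed in when it is done.

Besides the shell and the picture viewer there is one more tool, called after "Call:" as name([rows], argument=value, ...), one row to a line, values as JSON. apply_moves: Moves the arm, as the interface text tells. Its arguments: {"type":"object","properties":{"commands":{"type":"array","items":{"type":"array"}}},"required":["commands"]}

```bash
mkdir -p pics; cat > h.py <<'E'
import cv2,numpy as np
from plant import r
def ray(f,uv,z):
    n=cv2.undistortPoints(np.array([[uv]],float),np.array(f["K"]),np.array(f["dist_coeffs"]))[0,0]
    R=np.array(f["R"]);t=np.array(f["t"]);C=-R.T@t;d=R.T@np.array([n[0],n[1],1]);return C+d*(z-C[2])/d[2]
def blobs(f,lo,hi,z,amin=30):
    m=cv2.inRange(cv2.cvtColor(f["frame"],cv2.COLOR_BGR2HSV),lo,hi)
    n,l,s,c=cv2.connectedComponentsWithStats(m)
    for i in range(1,n):
        if s[i,4]>amin: print(s[i],c[i].round(1),ray(f,c[i],z).round(4))
E
python3 - <<'E'
from h import *
o=r.get_obs();print(o["t"],o["eef_pos"],o["orientation"])
fs=[]
for n in("top","scene"):
    f=r.grab_frame(n);fs.append(f["frame"]);print(n)
    print("Y");blobs(f,(20,120,100),(35,255,255),.075)
    print("B");blobs(f,(95,120,60),(130,255,255),.075)
    print("R");blobs(f,(0,150,80),(8,255,255),.04,4)
cv2.imwrite("pics/a.png",fs[0]);cv2.imwrite("pics/b.png",fs[1])
E
```

```text
0.0 [ 0.25562906 -0.56946716  0.23016133] [-1.10356823e-03  9.77843586e-01  2.09333919e-01 -1.20402109e-04]
top
Y
[304 204  18  18 251] [312.2 212.1] [ 0.5241 -0.2689  0.075 ]
B
[ 31  40  26  12 173] [43.4 46.3] [0.9584 0.4032 0.075 ]
[23 53 10  9 48] [27.2 56.3] [0.9316 0.4423 0.075 ]
[ 62  63  52  73 643] [ 87.3 101.6] [0.8095 0.2846 0.075 ]
[39 64 16 12 80] [45.6 69.4] [0.8961 0.3937 0.075 ]
[ 42  79  25  20 161] [56.4 87.4] [0.8478 0.3637 0.075 ]
[ 19  81  18  27 128] [26.8 93. ] [0.8338 0.4363 0.075 ]
[46 97 12  9 64] [ 51.3 101.7] [0.8105 0.3741 0.075 ]
[ 44 113  18  19 238] [ 52.9 121.9] [0.7581 0.3669 0.075 ]
[ 56 133  25  22 281] [ 69.4 142.9] [0.7039 0.3232 0.075 ]
[173 176  19  18 257] [181.5 184.9] [0.5952 0.0465 0.075 ]
[ 368  255   57   41 1392] [390.3 276.6] [ 0.3698 -0.4466  0.075 ]
[387 307  40  11 364] [406.3 312.2] [ 0.289  -0.4783  0.075 ]
R
[ 169   22   68   72 1208] [204.4  56.7] [ 0.9447 -0.0023  0.04  ]
[38 57 21 16 78] [50.2 64.4] [0.9276 0.4044 0.04  ]
[   0   63  141  155 3324] [ 67.9 141.8] [0.7167 0.3463 0.04  ]
[25 62  6  5 12] [27.  64.1] [0.929  0.4651
[... 618 characters left out ...]
 ]
[277 170  19  22 349] [285.9 180.2] [ 0.5209 -0.2586  0.075 ]
B
[  0   0  56   8 330] [22.8  3. ] [ 2.4275 -1.344   0.075 ]
[ 238   43   44   41 1013] [257.7  64.4] [ 0.8669 -0.9407  0.075 ]
[ 345  132   46   57 1454] [370.7 163.5] [ 0.359  -0.4041  0.075 ]
[395 136  16  36 335] [402.4 153.7] [ 0.2956 -0.4811  0.075 ]
[175 251  25  29 585] [187.  265.4] [0.5912 0.0572 0.075 ]
[   0  320   38   64 1547] [ 17.8 351.1] [0.7254 0.2937 0.075 ]
R
[   0    9  173  375 8806] [ 86.6 186.8] [ 0.951  -0.1019  0.04  ]
[185 125   8  17  69] [188.1 135.7] [ 0.8607 -0.412   0.04  ]
[355 176  14  36 181] [362.1 193.4] [ 0.3589 -0.3255  0.04  ]
[337 274   6   3  12] [339.5 275.3] [ 0.3474 -0.0566  0.04  ]
```

View pics/a.png

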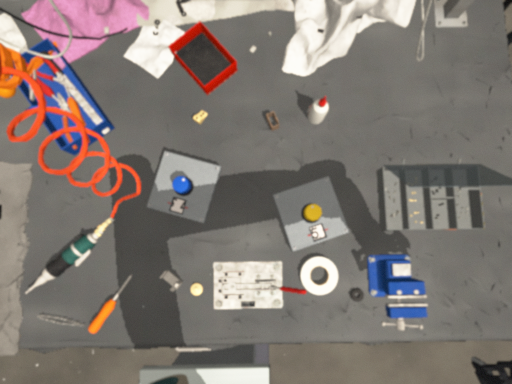

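The top view shows the blue knob's counter at px (181,185) and the yellow one at (312,212), about (0.524, -0.267). Its window is at px (317,232), towards the robot. I'll lift, then go above the yellow knob.

Call:
apply_moves([
  [[0,0,0],[0,0,50],-1],
  [[0,0,0],[20,50,20],-1],
  [[0,0,0],[40,45,0],-1],
  [[0,0,0],[40,45,0],-1],
  [[0,0,0],[40,45,0],-1],
])

```text
t: 0.72
eef_pos: [0.3966, -0.3836, 0.301]
orientation: [-0.0, 0.978, 0.209, -0.0]
ft_force: [0.5, -0.2, 0.1]
finger_gap: 0.0848
gripper_force: 0.0
```

Call:
apply_moves([
  [[0,0,0],[42,42,0],-1],
  [[0,0,0],[43,38,0],-1],
  [[0,0,0],[43,38,-20],-1],
  [[0,0,0],[0,0,0],-1],
])

```text
t: 1.23
eef_pos: [0.525, -0.2636, 0.2787]
orientation: [-0.002, 0.977, 0.212, -0.001]
ft_force: [-0.8, -0.3, 0.1]
finger_gap: 0.0853
gripper_force: 0.0
```

```bash
python3 - <<'E'
from h import *
o=r.get_obs();print(o["t"],o["eef_pos"],o["orientation"],o["joint_pos"])
f=r.grab_frame("wrist");R=np.array(f["R"]);print("cam",-R.T@np.array(f["t"]),R[2])
print("Y");blobs(f,(20,120,100),(35,255,255),.080)
print("R");blobs(f,(0,150,80),(8,255,255),.04,8)
cv2.imwrite("pics/c.png",f["frame"])
E
```

```text
1.225 [ 0.52500644 -0.26362533  0.27872562] [-0.00177733  0.97726034  0.21203192 -0.00123934] [-5.75740119e-01  1.92265758e-01 -3.35383761e-02  1.34926142e+00
  7.43788529e-04  2.13854255e+00]
cam [ 0.5942389  -0.23361457  0.421554  ] [-0.27002919 -0.120051   -0.95533868]
Y
[241 158  33  36 826] [257.1 175.7] [ 0.5279 -0.2709  0.08  ]
R
[30 52  6  5 11] [32.8 54. ] [0.5434 0.0398 0.04  ]
[ 87 214  10   9  54] [ 92.4 217.8] [ 0.3614 -0.0813  0.04  ]
[161 290  15  20 189] [168.2 301.2] [ 0.27   -0.2316  0.04  ]
```

View pics/c.png

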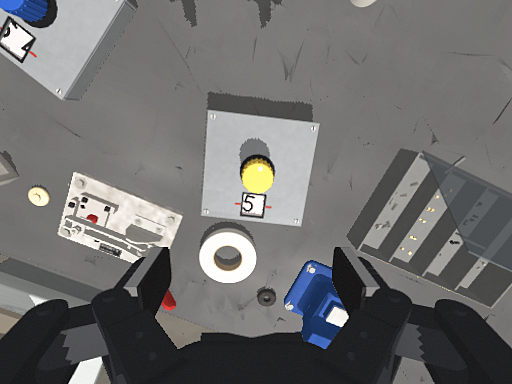

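The wrist view shows the yellow knob at (257,175) and the window at (253,205) showing 5, a bit off centre. The counter's corner screws are visible as well. Next I'll rectify the counter's top plane for axis, yaw and digit offset.

```bash
cat >> h.py <<'E'
def rect(f,c,half,s,z=.04,yaw=0.):
    # top-down picture of plane z: up = local +x, left = local +y, s px per m
    n=int(2*half*s);j,i=np.meshgrid(np.arange(n)+.5,np.arange(n)+.5)
    lx=half-i/s;ly=half-j/s;C,S=np.cos(yaw),np.sin(yaw)
    P=np.stack([c[0]+C*lx-S*ly,c[1]+S*lx+C*ly,np.full_like(lx,z)],-1).reshape(-1,3)
    p,_=cv2.projectPoints(P,cv2.Rodrigues(np.array(f["R"]))[0],np.array(f["t"]),np.array(f["K"]),np.array(f["dist_coeffs"]))
    return cv2.remap(f["frame"],p.reshape(n,n,2).astype(np.float32),None,cv2.INTER_CUBIC)
E
python3 - <<'E'
from h import *
f=r.grab_frame("wrist")
a=rect(f,(.526,-.2695),.1,3000)
cv2.imwrite("pics/d.png",a)
b=cv2.inRange(cv2.cvtColor(a,cv2.COLOR_BGR2HSV),(0,90,100),(10,255,255))+cv2.inRange(cv2.cvtColor(a,cv2.COLOR_BGR2HSV),(170,90,100),(180,255,255))
n,l,s,c=cv2.connectedComponentsWithStats(b)
for i in range(1,n):
    if s[i,4]>30: print(s[i],c[i],.526+.1-c[i][1]/3000,-.2695+.1-c[i][0]/3000)
# top face outline
g=cv2.inRange(cv2.cvtColor(a,cv2.COLOR_BGR2HSV),(0,0,135),(180,60,255))
k=max(cv2.findContours(g,cv2.RETR_EXTERNAL,cv2.CHAIN_APPROX_NONE)[0],key=cv2.contourArea)
(q,w,ang)=cv2.minAreaRect(k);print(q,w,ang,.626-q[1]/3000,-.1695-q[0]/3000)
E
```

```text
[407 417  24  14 207] [418.52173913 423.06280193] 0.48497906602254426 -0.30900724637681165
[278 458  26  14 210] [290.57142857 464.73333333] 0.4710888888888889 -0.26635714285714285
(308.03875732421875, 301.25323486328125) (453.326171875, 453.43182373046875) 71.97528076171875 0.5255822550455729 -0.2721795857747396
```

View pics/d.png

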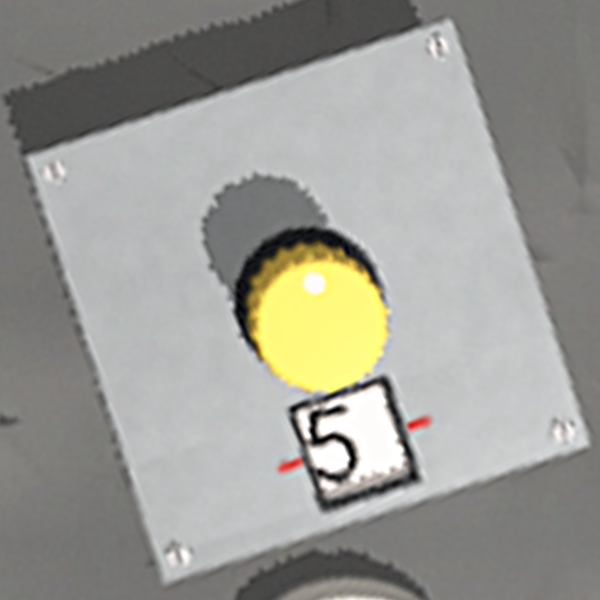

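Box centre is (0.5256, -0.2722), yaw 18°, side 151 mm. The red marks put the window 50 mm from the axis at 18°, so everything agrees. The 5 sits about 7.5 mm left of the window centre, giving a drum angle near 2.99, so the turn is about 1.41 rad. Next I'll descend.

Call:
apply_moves([
  [[0,0,0],[1,-6,-50],-1],
  [[0,0,0],[0,0,-50],-1],
  [[0,0,0],[0,0,0],-1],
  [[0,0,0],[0,0,0],-1],
])

```text
t: 1.82
eef_pos: [0.5253, -0.2747, 0.1833]
orientation: [0.001, 0.978, 0.209, 0.001]
ft_force: [-0.0, 0.0, 0.6]
finger_gap: 0.0852
gripper_force: 0.0
```

```bash
cat >> h.py <<'E'
def digit(f,c=(.5256,-.2722),yaw=np.radians(18),s=6000,z=.0395):
    w=(c[0]-.05*np.cos(yaw),c[1]-.05*np.sin(yaw))
    return rect(f,w,.025,s,z,yaw)
E
python3 - <<'E'
from h import *
f=r.grab_frame("wrist")
a=digit(f,s=10000);cv2.imwrite("pics/e.png",a)
m=cv2.inRange(cv2.cvtColor(a,cv2.COLOR_BGR2GRAY),0,110)
n,l,s,c=cv2.connectedComponentsWithStats(m)
for i in range(1,n):
    if s[i,4]>300: print(s[i],c[i])
W=cv2.inRange(cv2.cvtColor(f["frame"],cv2.COLOR_BGR2HSV),(0,0,225),(180,50,255))
for i,(s,c) in enumerate(zip(*cv2.connectedComponentsWithStats(W)[2:])):
    if 15<s[4]<300:
        p=ray(f,c,.082)-[.5256,-.2722,.082]
        if np.hypot(*p[:2])<.03: print("dot",c,p*1000,np.arctan2(p[1],p[0]))
print(r.get_obs()["eef_pos"])
E
```

```text
[   68    65   359   377 43549] [229.53057475 279.91531378]
[  0 241  52  20 742] [ 23.13477089 250.7425876 ]
[435 241  65  18 786] [470.37022901 250.27226463]
dot [250.75757576 184.        ] [1.26231569e+01 2.34533120e+00 1.38777878e-14] 0.18370124928292944
[ 0.52605556 -0.27493717  0.18423023]
```

View pics/e.png

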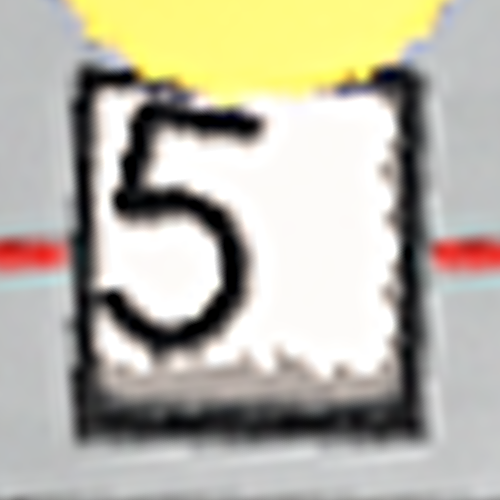

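The close view shows the 5 centred at px (182,230) against the window centre at (250,250), which gives a drum angle of about 3.005. The dot measures 12.8 mm from my axis (13 expected), which confirms the axis. Turn needed: 1.39 rad. Next I'll descend and grip.

Call:
apply_moves([
  [[0,0,0],[0,3,-45],-1],
  [[0,0,0],[0,0,-45],-1],
  [[0,0,0],[0,0,-30],-1],
  [[0,0,0],[0,0,-14],-1],
  [[0,0,0],[0,0,0],-1],
])

```text
t: 2.5
eef_pos: [0.5256, -0.2708, 0.0483]
orientation: [0.0, 0.978, 0.209, 0.0]
ft_force: [0.1, 0.6, 0.9]
finger_gap: 0.0854
gripper_force: 0.0
```

Call:
apply_moves([
  [[0,0,0],[0,0,0],0],
  [[0,0,0],[0,0,0],0.3],
  [[0,0,0],[0,0,0],1],
  [[0,0,0],[0,0,0],1],
  [[0,0,0],[0,0,0],1],
])

```text
t: 3.12
eef_pos: [0.5258, -0.2708, 0.0488]
orientation: [0.001, 0.978, 0.209, 0.001]
ft_force: [-1.5, 0.7, 6.6]
finger_gap: 0.0381
gripper_force: 59.8
```

Gripped at 60 N. Now turning +1.39 rad in 10 rows of 0.139.

Call:
apply_moves([
  [[0,0,0.139],[0,0,0],1],
  [[0,0,0.139],[0,0,0],1],
  [[0,0,0.139],[0,0,0],1],
  [[0,0,0.139],[0,0,0],1],
  [[0,0,0.139],[0,0,0],1],
])

```text
t: 3.75
eef_pos: [0.5254, -0.2705, 0.0489]
orientation: [0.001, 0.847, 0.532, 0.0]
ft_force: [-1.5, 1.3, 7.5]
finger_gap: 0.0385
gripper_force: 60.2
```

Call:
apply_moves([
  [[0,0,0.139],[0,0,0],1],
  [[0,0,0.139],[0,0,0],1],
  [[0,0,0.139],[0,0,0],1],
  [[0,0,0.139],[0,0,0],1],
  [[0,0,0.139],[0,0,0],1],
])

```text
t: 4.38
eef_pos: [0.525, -0.2704, 0.0488]
orientation: [0.0, 0.615, 0.788, -0.0]
ft_force: [-3.8, 0.8, 7.8]
finger_gap: 0.0387
gripper_force: 60.3
```

Call:
apply_moves([
  [[0,0,0],[0,0,0],1],
  [[0,0,0],[0,0,0],1],
])

```text
t: 4.62
eef_pos: [0.525, -0.2704, 0.0488]
orientation: [0.0, 0.617, 0.787, -0.0]
ft_force: [-2.5, 0.2, 8.2]
finger_gap: 0.0386
gripper_force: 60.2
```

```bash
python3 - <<'E'
from h import *
q=r.get_obs()["orientation"];print("psi",2*np.arctan2(q[2],q[1]))
f=r.grab_frame("wrist")
cv2.imwrite("pics/f.png",np.hstack([cv2.resize(f["frame"],(400,300)),cv2.resize(digit(f,s=6000),(300,300))]))
E
```

```text
psi 1.811844674896239
```

View pics/f.png

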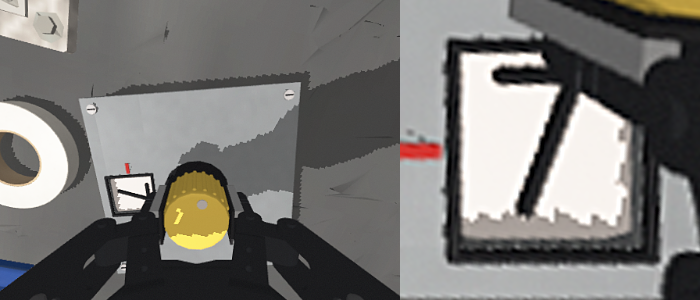

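The 7 is in the window and looks nearly centred, though a finger partly hides it. I'll release, lift straight up and check.

Call:
apply_moves([
  [[0,0,0],[0,0,0],-1],
  [[0,0,0],[0,0,0],-1],
  [[0,0,0],[0,0,0],-1],
  [[0,0,0],[0,0,0],-1],
  [[0,0,0],[0,0,30],-1],
])

```text
t: 5.3
eef_pos: [0.5226, -0.2687, 0.0749]
orientation: [-0.003, 0.617, 0.787, -0.0]
ft_force: [-0.7, -0.2, 0.6]
finger_gap: 0.0853
gripper_force: 0.0
```

Call:
apply_moves([
  [[0,0,0],[0,0,45],-1],
  [[0,0,0],[0,0,45],-1],
  [[0,0,0],[0,0,20],-1],
  [[0,0,0],[0,0,0],-1],
  [[0,0,0],[0,0,0],-1],
])

```text
t: 5.92
eef_pos: [0.5241, -0.2697, 0.1859]
orientation: [-0.001, 0.617, 0.787, -0.0]
ft_force: [-0.5, 0.6, -1.1]
finger_gap: 0.0856
gripper_force: 0.0
```

```bash
python3 - <<'E'
from h import *
f=r.grab_frame("wrist")
cv2.imwrite("pics/g.png",np.hstack([cv2.resize(f["frame"],(300,400)),digit(f,s=8000)]))
W=cv2.inRange(cv2.cvtColor(f["frame"],cv2.COLOR_BGR2HSV),(0,0,215),(180,70,255))
for s,c in zip(*cv2.connectedComponentsWithStats(W)[2:]):
    if 8<s[4]<300:
        p=ray(f,c,.082)-[.5256,-.2722,.082]
        if np.hypot(*p[:2])<.03: print("dot",s,c,p*1000,np.hypot(*p[:2]),np.arctan2(p[1],p[0]))
E
```

```text
dot [252 183   7   7  34] [255.38235294 186.38235294] [2.89922095e-01 1.29046664e+01 1.38777878e-14] 0.012907922717730513 1.548333651456865
```

View pics/g.png

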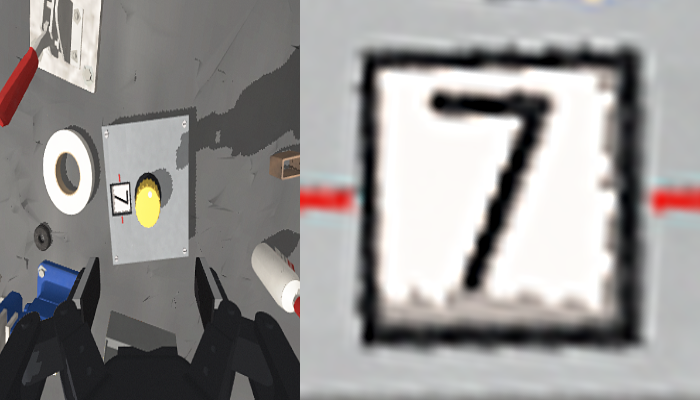

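The 7 is in the window, about 1 mm left of centre (px 491 against 502). Part of that is parallax from this side view, so I'll swing the camera back in line with the window for an unbiased look.

Call:
apply_moves([
  [[0,0,-0.18],[0,0,0],-1],
  [[0,0,-0.18],[0,0,0],-1],
  [[0,0,-0.18],[0,0,0],-1],
  [[0,0,-0.18],[0,0,0],-1],
  [[0,0,-0.18],[0,0,0],-1],
])

```text
t: 6.6
eef_pos: [0.5238, -0.2695, 0.1852]
orientation: [-0.002, 0.899, 0.438, -0.001]
ft_force: [1.2, -0.6, -0.6]
finger_gap: 0.0856
gripper_force: 0.0
```

Call:
apply_moves([
  [[0,0,-0.18],[0,0,0],-1],
  [[0,0,-0.18],[0,0,0],-1],
  [[0,0,-0.18],[0,0,0],-1],
  [[0,0,-0.06],[0,0,0],-1],
  [[0,0,0],[0,0,0],-1],
])

```text
t: 7.22
eef_pos: [0.524, -0.2696, 0.1855]
orientation: [-0.001, 0.988, 0.156, -0.001]
ft_force: [-0.1, -0.3, -0.1]
finger_gap: 0.0857
gripper_force: 0.0
```

```bash
python3 - <<'E'
from h import *
f=r.grab_frame("wrist")
cv2.imwrite("pics/i.png",digit(f,s=10000))
W=cv2.inRange(cv2.cvtColor(f["frame"],cv2.COLOR_BGR2HSV),(0,0,215),(180,70,255))
for s,c in zip(*cv2.connectedComponentsWithStats(W)[2:]):
    if 8<s[4]<300:
        p=ray(f,c,.082)-[.5256,-.2722,.082]
        if np.hypot(*p[:2])<.03: print("dot",s,c,p*1000,np.hypot(*p[:2]),np.arctan2(p[1],p[0]))
print(r.get_obs()["eef_pos"])
a=digit(f,s=10000)[100:380,105:400]
m=cv2.inRange(cv2.cvtColor(a,cv2.COLOR_BGR2GRAY),0,110)
for s,c in zip(*cv2.connectedComponentsWithStats(m)[2:]):
    if s[4]>300: print(s+[105,100,0,0,0],c+[105,100])
E
```

```text
dot [237 190   7   6  34] [240.17647059 192.64705882] [-5.98031895e-02  1.30231295e+01  1.38777878e-14] 0.013023266807988817 1.575388369680471
[ 0.52409092 -0.26973048  0.185791  ]
[  105   100   295   280 72781] [250.57843393 244.75554059]
[ 174  111  147  253 9369] [256.02358843 199.61073754]
[395 134   5 102 303] [397.91089109 180.73267327]
```

View pics/i.png

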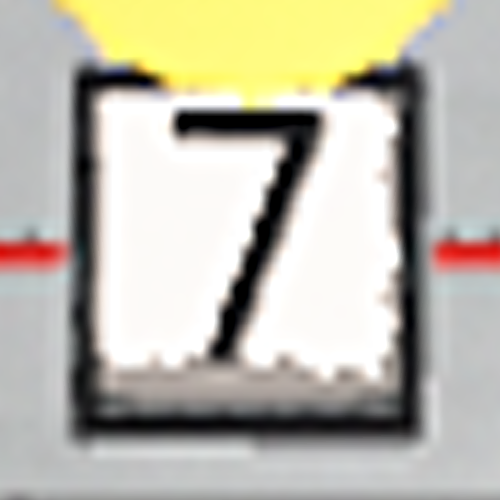

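Seen in line, the 7 spans px 174–321, so its centre is 247.5 against about 249 for the window. It's centred to about 0.2 mm. I'll draw the hand higher and hand in.

Call:
apply_moves([
  [[0,0,0],[0,0,50],-1],
  [[0,0,0],[0,0,50],-1],
  [[0,0,0],[0,0,0],-1],
  [[0,0,0],[0,0,0],-1],
])

```text
t: 7.78
eef_pos: [0.5246, -0.27, 0.2866]
orientation: [-0.0, 0.988, 0.156, -0.0]
ft_force: [0.0, 0.5, 0.2]
finger_gap: 0.085
gripper_force: 0.0
```

```bash
python3 -c "
from plant import r
print(r.get_obs()['eef_pos']);print(r.finish_job())"
```

```text
[ 0.52457764 -0.27003491  0.28657357]
the job is handed in; nothing more can be done
None
```

The yellow counter now shows the 7, centred to about 0.2 mm by the last camera look; the knob is released, the hand is clear above it, the blue knob was never touched, and the job was handed in at about 7.8 s.

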